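# Clamp a round foot blank in the V of a drilling jig with a wedge

### The job

Clamp the big round blank in the drilling jig on the board: push it along the board into the V until it rests against both cheeks, before the wedge bears on it. Then set the loose wedge, thin end down, in the gap between the blank and the leaning stop block and press it down firmly, without brute force, until it jams and holds the blank tight in the V by itself. Keep the blank upright, and leave the other things on the bench and the board where they are.

Things in the scene. Friction and masses are not known exactly. Their poses are not given: they have to be found in the camera images.
- board: white melamine-faced base board of the drilling jig, 270 x 460 x 12 mm, screwed flat to the bench; origin under its centre, x towards the V (away from the robot), y to the left, z up; its top is 12 mm above the bench. The jig on it is symmetrical about the board's x axis; the V opens towards -x and faces the stop
- stop_foot (a point): point on the board's top at the foot of the stop's front face as drawn (board x -0.053, y 0). The stop, a fixed wooden block 60 mm wide, 70 mm tall, reaches 75 mm back from there; its face leans back 1 in 6 (12 mm at the top). It is set by eye up to 2 mm nearer or farther, not told: the wedge's depth then differs by up to 12 mm; only resistance tells when it is tight
- v_seat (a point): where the centre of the blank comes to rest when it is seated in the V and stands on the board: 30 mm ahead of the board's origin, 49.5 mm above the bench. Axes as the board's
- cheek_left: left cheek of the V, a fixed wooden block 58 long x 28 thick x 65 mm tall; origin under its centre, z up, its x along its length. The cheeks stand at 45 degrees either side of the board's x axis (90 degree V), near ends at board x 0.054, y +-0.047 to 0.066. A blank sliding sideways past a near end must keep its centre at board x below 0.006, and above -0.001 to clear the stop
- cheek_right: right cheek of the V, mirror image of the left one
- blank_center (a point): centre (half-way up) of the blank: a plain solid wooden round, 100 mm diameter, 75 mm tall, standing on its end on the board to one side of the V (either side), a pencilled cross on its top; about 0.3 to 0.5 kg, too wide to grasp
- wedge_mid (a point): the wedge, standing thin end down on the board at the other side of the V: wood, 90 mm tall, 50 mm wide (flat parallel sides at its y +-25 mm), 0.14 kg, z up. This point is 45 mm above its foot, 19 mm behind its upright front face (its +x side, which goes against the blank). Its back slopes 1 in 6 like the stop: 38 mm thick at the foot, 53 at the head
- wedge_head (a point): middle of the wedge's top face, 90 mm above its foot and 7.5 mm behind the axis of the point above. Jammed, it is about 132 mm above the bench (120 to 144 as the stop is set), clear above blank and stop. The wedge stays put when released (self-locking); a firm press of 15 to 30 N straight down on it makes it tight
- packer: bystander: parallel packing block lying behind the left cheek on the board, 38 x 90 x 45 mm, origin under its centre; no taper
- spade_bit: bystander: steel spade drill bit, 150 mm long, lying behind the right cheek on the board; origin under its middle
- bun_foot: bystander: finished dark turned foot, 86 mm diameter, 70 mm tall, on the bench to the left; origin under its centre
- tape_measure: bystander: tape measure, 68 x 34 x 66 mm, on the bench to the right; origin under its centre
- try_square: bystander: try square lying on the bench to the left, stock 115 mm, blade 150 mm; origin under the stock's centre
- mallet: bystander: wooden mallet lying on the bench to the right, 285 mm long, head 60 x 100 x 60 mm; origin under the middle of the handle
- glue_bottle: bystander: bottle of wood glue, 58 mm diameter, 165 mm tall, on the bench to the left; origin under its centre
Not all that is in view belongs to the job. What is shaped like the part that bears wedge_mid but green or turquoise is not meant. What is shaped like the part that bears blank_center but pink is not meant.

How it is judged:
By the outcome, as a careful person would: the job done as asked, in the order asked, and still so for the second after the job is handed in, with the robot touching nothing.
It also fails if it takes over 72 s, if anything falls off the work surface, if the arm or the gripper's body presses on something with over 40 N, if the wrist force passes 120 N, or if a joint passes its speed limit or range.

### The arm

A 6-joint arm with a two-finger parallel gripper is mounted at the origin on the work surface. World frame = base frame: x ahead of the robot, y to its left, z up, the work surface at z = 0. Lengths are in mm, angles in rad, forces in N, time in s.
With the tool pointing down it reaches from about 400 to 925 mm from the base axis. Payload 12.5 kg.
Tool frame: the origin (TCP) lies at the centre of the arm's flange, where the gripper is bolted on; the fingertips stand 190 mm ahead of it and the grasp point (between the pads) lies 171 mm ahead of it; z points along the fingers, y is the line along which they close (so a half turn about z gives the same grasp; the last joint's range is limited). The gripper opens to 95 mm and grips with 3 to 60 N. Pads are 20 mm wide; open, the fingers measure 119 mm over their backs; the gripper's body (75 mm by 180 mm) begins 59 mm behind the grasp point.
Start: joints at [1.127, 0.491, 1.559, -0, 1.092, -0.106], TCP at [207.109, 589.687, 404.761] pointing down, gripper open.
Joint ranges: [-3.1, 3.1], [-0.84, 2.19], [0.05, 2.79], [-1.13, 4.28], [0.06, 2.93], [-2.69, 2.69]. Speed limits (rad/s): [2.22, 2.22, 2.79, 3.14, 3.14, 3.14].

### API

Orientations are given as [roll, pitch, yaw] about the fixed x, y, z axes, in that order (R = Rz(yaw) Ry(pitch) Rx(roll)).
In Python, from cell import env, read_camera, search_frame, cut_out gives the robot as it stands. The module is installed in compiled form; this text tells all that it offers.
- The arm moves only by the tool move_arm, never from a script. Its argument "commands" is a list of rows, each a list of 3 entries, a list of its own where there are three numbers: the shift along the world's x, y, z normalised to -1 to 1, where 1 is 0.03 m, then the turn about the world's z normalised to -1 to 1, where 1 is 0.08 rad, then the opening, from -1 (shut) to 1 (fully open), so that 0 is half open. A call has 1 to 20 rows; each row shifts and turns the commanded pose from where the row before left it; what a row does not reach is not made up. A row lasts 1/12 s, in which the tool goes at most 41.7 mm and 7.16 degrees, less where a joint would pass 70% of its speed; a pose out of reach is approached as far as the arm can. A call with a number of a shift or a turn outside -1 to 1 is refused whole. A call with a gripper value outside its range is refused whole. The fingers move at their own pace and stop on an object; the grip force is fixed at half the most. Time passes only in rows, so rows that do not move let the fingers close. It gives the time, the measured TCP pose, the force, the opening and the grip force at its end, in the units of the state.
- env.state(): the state, without advancing time (a new reading comes with each control period).
- read_camera(name): name is "scene" or "top" or "wrist"; returns a dict with "image" (400x640x3 uint8, red, green, blue), "fx", "fy", "cx", "cy" (pixels), "D" ([k1, k2, p1, p2, k3] as OpenCV has them; the pictures are not rectified), "rvec" (rotation vector, rad) and "tvec" (3), from world to camera coordinates, as OpenCV has them. Camera axes: x right, y down, z forward; pixel columns grow to the right and rows downward; lengths in mm; the calibration is good to about 2 mm. A picture is of the moment at which its call begins. There is no depth.
- env.job_done(): hands the job in; it is judged then, once.
Trained networks look in a picture, given as the dict that the camera call returned (one of the last four; its "shot" number tells which), for a name from the list of things; names that differ only in an ending like _2 or _b are one class to them, and where a whole thing is asked for, a point or a joint stands for the part that bears it (a point fixed in the world has none). Each returns a list of dicts, best first, with "confidence" (0 to 1); they miss things now and then, are a little off and sometimes report something else, mostly with a low value. They report only what shows in the picture. A call takes as long as a camera call. They do not tell look-alikes from the thing itself.
- search_frame(thing, picture): "at" ([column, row] in pixels, amid what is visible of it).
- cut_out(thing, picture): "region" (400x640 bool, what is visible of it) and "at" ([column, row] in pixels, amid what is visible of it).
The state is a dict: "t": time; "joints": joint angles; "qvel": joint speeds; "tau": joint torques, N m; "eef_pos": TCP position; "tcp_rot": TCP orientation; "ft_force": force on the tool from outside, world axes, zero at the start; "moment": the same for the moment, N m; "opening": opening from 0.0 (shut) to 1.0 (fully open); "grip_force": force on a finger pad.
Only numpy, scipy, OpenCV 4.12 (cv2) and the standard library are available. Lean on these libraries where they do the work, as an engineer would, in place of code of your own. Each camera call takes 0.05 s, during which the arm holds its last target. There are 200 camera calls.

## Working session

There is one attempt and no reset: what is moved stays moved. The work goes in short steps, Python scripts to look and compute and a tool call to move; the robot and the scene stay as the last step left them, time stands still between calls to the robot, and variables do not carry over. Pictures are saved under pics/ and viewed, at most 10 in all, crops included, and the job is handed in when it is done.

Besides the shell and the picture viewer there is one more tool, called after "Emit:" as name([rows], argument=value, ...), one row to a line, values as JSON. move_arm: Moves the arm, as the interface text tells. Its arguments: {"type":"object","properties":{"commands":{"type":"array","items":{"type":"array"}}},"required":["commands"]}

```bash
mkdir -p pics; cat > h.py <<'E'
from cell import env, read_camera, search_frame, cut_out
import numpy as np, cv2
def ray(p,uv):
    K=np.array([[p["fx"],0,p["cx"]],[0,p["fy"],p["cy"]],[0,0,1.]])
    n=cv2.undistortPoints(np.array([[uv]],float),K,np.array(p["D"],float))[0,0]
    R=cv2.Rodrigues(np.array(p["rvec"],float))[0]; t=np.array(p["tvec"],float).ravel()
    return -R.T@t, R.T@np.array([n[0],n[1],1.])
def onz(p,uv,z):
    o,d=ray(p,uv); return (o+d*(z-o[2])/d[2])
def proj(p,X):
    K=np.array([[p["fx"],0,p["cx"]],[0,p["fy"],p["cy"]],[0,0,1.]])
    return cv2.projectPoints(np.array(X,float).reshape(-1,1,3),np.array(p["rvec"],float),np.array(p["tvec"],float),K,np.array(p["D"],float))[0][:,0]
def save(p,n): cv2.imwrite("pics/"+n+".png",p["image"][:,:,::-1])
E
python3 - <<'E'
from h import *
T=read_camera("top");S=read_camera("scene")
save(T,"top0");save(S,"scene0")
for n,p in(("top",T),("scene",S)):
  for th in["blank_center","wedge_mid","cheek_left","cheek_right","board","stop_foot","packer","bun_foot"]:
    print(n,th,[(np.round(r["at"]).tolist(),round(r["confidence"],2)) for r in search_frame(th,p)][:4])
print(env.state())
for n,p in(("top",T),("scene",S)): print(ray(p,(320,200)))
E
```

```text
top blank_center [([285.0, 172.0], 0.84), ([223.0, 174.0], 0.6)]
top wedge_mid [([426.0, 200.0], 0.97), ([429.0, 236.0], 0.66), ([388.0, 194.0], 0.58)]
top cheek_left [([335.0, 194.0], 0.67), ([324.0, 160.0], 0.66)]
top cheek_right [([349.0, 163.0], 0.85)]
top board [([335.0, 195.0], 0.95)]
top stop_foot [([336.0, 195.0], 0.6)]
top packer [([285.0, 147.0], 0.57)]
top bun_foot [([186.0, 225.0], 0.65), ([337.0, 196.0], 0.49), ([287.0, 172.0], 0.33), ([325.0, 163.0], 0.23)]
scene blank_center [([373.0, 172.0], 0.86), ([349.0, 202.0], 0.83)]
scene wedge_mid [([287.0, 251.0], 0.86), ([262.0, 276.0], 0.79), ([237.0, 260.0], 0.75), ([316.0, 236.0], 0.4)]
scene cheek_left [([346.0, 225.0], 0.5), ([194.0, 272.0], 0.25)]
scene cheek_right [([328.0, 241.0], 0.7)]
scene board [([316.0, 235.0], 0.87)]
scene stop_foot [([316.0, 236.0], 0.69), ([196.0, 271.0], 0.6), ([285.0, 251.0], 0.44)]
scene packer [([373.0, 215.0], 0.75), ([194.0, 270.0], 0.71), ([345.0, 116.0], 0.26)]
scene bun_foot [([353.0, 141.0], 0.87)]
{'t': 0.9, 'joints': array([ 1.12736169e+00,  4.90876698e-01,  1.55890460e+00,  8.85639863e-06,
        1.09169831e+00, -1.05583621e-01]), 'qvel': array([-1.51244651e-03, -3.98659946e-04, -1.12092013e-03,  4.00787437e-04,
        3.09763374e-05,  8.68020068e-04]), 'tau': array([-1.05523075e-03, -6.12462473e+01, -2.58421934e+01,  6.92316284e-02,
        4.46461688e-02,  9.09111463e-06]), 'eef_pos': array([207.12838126, 589.67379836, 404.7738393 ]), 'tcp_rot': array([3.14147940e+00, 4.09814749e-06, 2.80373755e+00]), 'ft_force': array([0.50767793, 0.45388144, 0.20090894]), 'moment': array([0.00069804, 0.0252319 , 0.02715816]), 'grip_force': 0.0, 'opening': 0.9961319159589125}
(array([ 358.73107763,   34.70370401, 1421.43436294]), array([ 0.13792516, -0.01651467, -0.99040174]))
(array([1059.93704199, -750.56020023, 1259.16940514]), array([-0.34001133,  0.52483015, -0.78051187]))
```

View pics/top0.png

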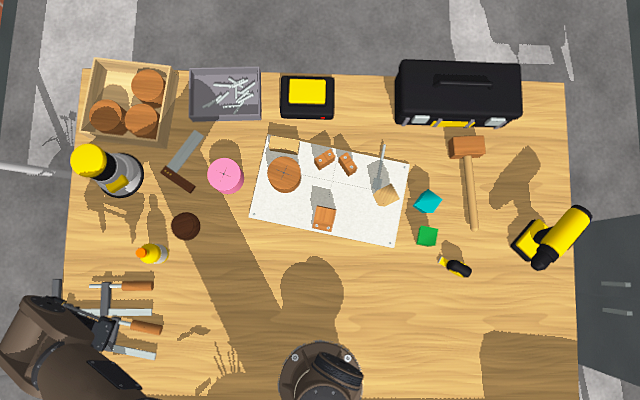

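View pics/scene0.png

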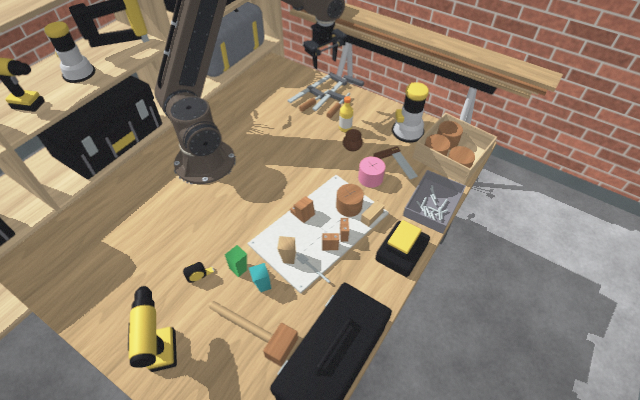

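The top view shows the jig board at about (330,190). The wooden blank is at (284,174), left of the V, and the pale wooden wedge is at (387,194) on the board's right. The stop is at (324,217) and the cheeks at (324,159) and (347,163).

Candidates:
- **Blank:** the one at (284,174) is plain wood with a cross and stands on the board. The pink one at (225,175) is excluded.
- **Wedge:** the one at (387,194) is wood and stands on the board. Turquoise (428,201) and green (427,236) are excluded.

Next I'll confirm both in one crop and measure the board.

```bash
cat > m.py <<'E'
from h import *
T=read_camera("top");S=read_camera("scene")
def boardpose(p):
    r=cut_out("board",p)[0]["region"].astype(np.uint8)
    c=max(cv2.findContours(cv2.morphologyEx(r,cv2.MORPH_CLOSE,np.ones((9,9))),0,1)[0],key=cv2.contourArea)
    W=np.array([onz(p,q[0].astype(float),12)[:2] for q in c],np.float32)
    b=cv2.minAreaRect(W); return b, cv2.approxPolyDP(c,6,True)[:,0].tolist()
for n,p in(("top",T),("scene",S)): print(n,boardpose(p))
for n,p in(("top",T),("scene",S)):
    for th in("blank_center","wedge_mid"):
        for r in cut_out(th,p):
            m=r["region"]; rgb=p["image"][m].mean(0)
            ys,xs=np.nonzero(m)
            print(n,th,np.round(r["at"]),round(r["confidence"],2),m.sum(),rgb.round(),(xs.min(),xs.max(),ys.min(),ys.max()), onz(p,r["at"],87).round(1))
a=cv2.resize(T["image"][120:270,230:450],(800,545),interpolation=cv2.INTER_CUBIC)
cv2.imwrite("pics/crop1.png",a[:,:,::-1])
E
python3 m.py
```

```text
top (((588.8411865234375, -18.811721801757812), (463.64093017578125, 275.2247314453125), 79.25599670410156), [[267, 135], [251, 217], [316, 230], [316, 207], [331, 207], [330, 233], [394, 246], [408, 164], [304, 142], [297, 153], [276, 152]])
scene (((584.3267822265625, -18.734527587890625), (473.1788024902344, 279.04083251953125), 79.6318588256836), [[336, 174], [309, 195], [309, 219], [286, 213], [248, 243], [298, 291], [387, 213], [362, 224], [371, 203], [363, 196], [357, 215], [341, 215], [335, 192], [345, 181]])
top blank_center [224. 174.] 0.97 1029 [242. 147. 187.] (np.int64(207), np.int64(243), np.int64(158), np.int64(193)) [617.1 296.5  87. ]
top blank_center [285. 174.] 0.88 996 [191. 125.  67.] (np.int64(267), np.int64(300), np.int64(156), np.int64(192)) [619.  116.8  87. ]
top blank_center [182. 161.] 0.72 981 [116. 106.  95.] (np.int64(160), np.int64(203), np.int64(130), np.int64(192)) [651.8 424.7  87. ]
top wedge_mid [428. 200.] 0.88 435 [  7. 173. 171.] (np.int64(414), np.int64(440), np.int64(190), np.int64(212)) [ 553.2 -308.9   87. ]
top wedge_mid [386. 196.] 0.62 4
[... 364 characters left out ...]
 100.2  87. ]
scene blank_center [371. 173.] 0.87 646 [209. 138. 167.] (np.int64(358), np.int64(383), np.int64(157), np.int64(186)) [636.9 253.5  87. ]
scene wedge_mid [238. 257.] 0.98 466 [ 75. 148.  88.] (np.int64(225), np.int64(246), np.int64(245), np.int64(276)) [ 458.5 -309.9   87. ]
scene wedge_mid [285. 250.] 0.83 381 [171. 148. 114.] (np.int64(277), np.int64(294), np.int64(237), np.int64(262)) [ 571.5 -202.4   87. ]
scene wedge_mid [260. 276.] 0.63 417 [ 71. 151. 151.] (np.int64(249), np.int64(270), np.int64(263), np.int64(291)) [ 561.3 -322.3   87. ]
scene wedge_mid [374. 214.] 0.34 345 [190. 167. 127.] (np.int64(361), np.int64(383), np.int64(201), np.int64(225)) [741.4  90.8  87. ]
```

View pics/crop1.png

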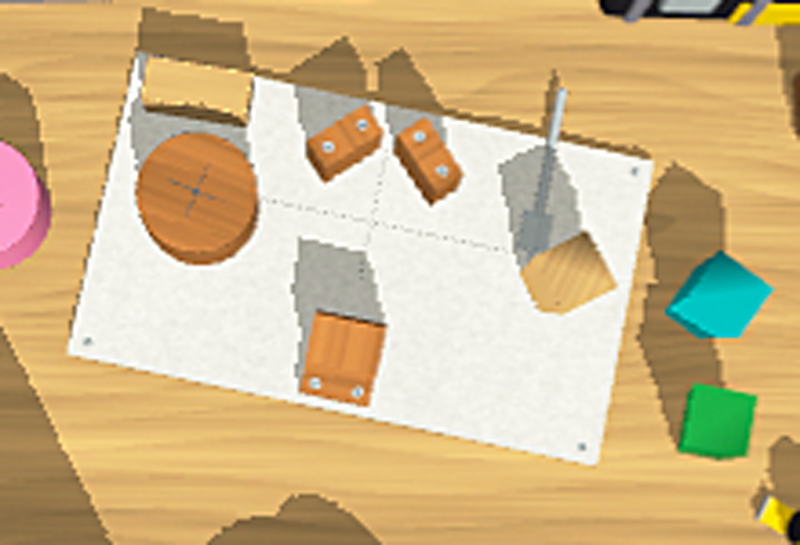

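The crop confirms both. The blank with its pencilled cross is at crop (196,191), the wooden wedge is at crop (570,272) with its head up, and the stop and cheeks are as described. I'll move over the board for a closer wrist view, turning on the way for the sideways push.

Emit:
move_arm([
  [[0.72,-1,0],-0.986,0],
  [[0.72,-1,0],-0.986,0],
  [[0.72,-1,0],-0.986,0],
  [[0.72,-1,0],-0.986,0],
  [[0.72,-1,0],-0.986,0],
  [[0.72,-1,0],-0.986,0],
  [[0.72,-1,0],-0.986,0],
  [[0.72,-1,0],-0.986,0],
  [[0.72,-1,0],-0.986,0],
  [[0.72,-1,0],-0.986,0],
  [[0.72,-1,0],-0.986,0],
  [[0.72,-1,0],-0.986,0],
  [[0.72,-1,0],-0.986,0],
  [[0.72,-1,0],-0.986,0],
  [[0.72,-1,0],-0.986,0],
  [[0.72,-1,0],-0.986,0],
  [[0.72,-1,0],-0.986,0],
  [[0.72,-1,0],-0.986,0],
  [[0,0,0],0,0],
  [[0,0,0],0,0],
])

```text
t: 2.97
eef_pos: [596.5, 48.1, 404.3]
tcp_rot: [-3.141, 0.0, 1.381]
ft_force: [-0.4, 0.5, -0.8]
opening: 0.495
grip_force: 0.0
```

```bash
python3 - <<'E'
from h import *
W=read_camera("wrist"); save(W,"w1"); print(W["fx"],ray(W,(320,200)))
for th in("blank_center","wedge_mid","board","cheek_left","cheek_right"):
    for r in search_frame(th,W)[:3]: print(th,np.round(r["at"]),round(r["confidence"],2),onz(W,r["at"],87).round())
# top-picture corner picks
T=read_camera("top")
P=np.array([[68,353],[598,465],[652,160],[138,52]])/3.636+[230,120]-0.5+0.14
w=np.array([onz(T,q,12)[:2] for q in P]);print(w.round(1),w.mean(0))
c=w.mean(0);m=np.array([[-135,230],[-135,-230],[135,-230],[135,230]],float)
a=w-c;yaw=np.arctan2((m[:,0]*a[:,1]-m[:,1]*a[:,0]).sum(),(m*a).sum());print("yaw",yaw)
R=np.array([[np.cos(yaw),-np.sin(yaw)],[np.sin(yaw),np.cos(yaw)]])
print("resid",(a-m@R.T).round(1).tolist())
b=onz(T,np.array([196,191])/3.636+[230-.36,120-.36],87)[:2];print("blank",b,(b-c)@R)
E
```

```text
285.53771860084794 (array([610.38180782, 125.86304193, 383.62461975]), array([-0.04113553, -0.28579857, -0.9575518 ]))
blank_center [333. 111.] 0.55 [628. 126.  87.]
wedge_mid [326. 322.] 0.59 [ 575. -119.   87.]
board [302. 169.] 0.65 [586.  74.  87.]
cheek_left [386. 206.] 0.57 [667.  17.  87.]
cheek_right [385. 242.] 0.71 [661. -26.  87.]
cheek_right [328. 322.] 0.7 [ 578. -119.   87.]
[[ 497.8  231.2]
 [ 412.2 -220.6]
 [ 677.8 -268.2]
 [ 762.2  181.3]] [587.50189995 -19.08524913]
yaw -0.18529031464095372
resid [[0.7, -0.7], [-0.3, -0.3], [-0.0, 1.8], [-0.4, -0.8]]
blank [625.30269533 122.14604093] [ 11.13444485 145.77791863]
```

View pics/w1.png

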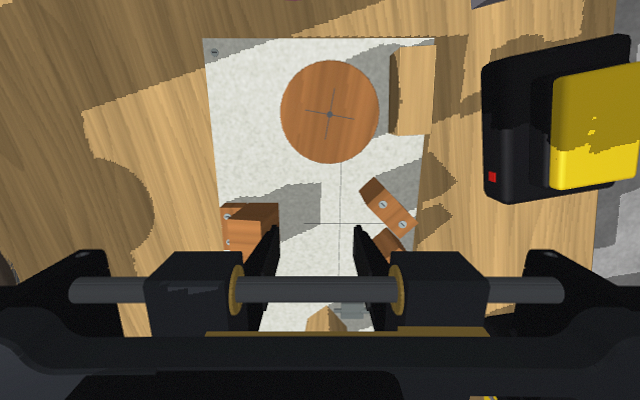

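The wrist view shows the blank's cross at (330,114), the stop at (240,225), the left cheek at (388,205), and the board's pencil lines crossing at (340,223).

```bash
python3 - <<'E'
from h import *
W=read_camera("wrist")
c=np.array([587.5,-19.1]);yaw=-.1853
R=np.array([[np.cos(yaw),-np.sin(yaw)],[np.sin(yaw),np.cos(yaw)]])
for n,uv,z in(("cross",(330,114),87),("lines",(340,223),12),("line_up",(341,165),12),("line_left",(306,223),12),("corner",(203,38),12),("corner2",(435,38),12),("stop top front L",(279,204),82),("cheekL near top L",(374,177),77)):
    p=onz(W,uv,z)[:2];print(n,p.round(1),((p-c)@R).round(1))
E
```

```text
cross [622.9 125.9] [  8.1 149.1]
lines [615.1 -20.9] [27.5  3.3]
line_up [629.6  59.3] [26.9 84.8]
line_left [568.6 -12.2] [-19.9   3.3]
corner [495.7 235.7] [-137.2  233.5]
corner2 [760.6 185.9] [132.4 233.4]
stop top front L [551.1  41.9] [-47.   53.3]
cheekL near top L [659.5  51.6] [57.7 82.7]
```

```bash
python3 - <<'E'
from h import *
W=read_camera("wrist")
s=env.state();R=cv2.Rodrigues(np.zeros(3))[0]
from scipy.spatial.transform import Rotation as Ro
Rt=Ro.from_euler("xyz",s["tcp_rot"]).as_matrix();p=s["eef_pos"]
for y in(-23.5,23.5):
  for x in(-10,10):
    for z in (171,190): print(y,x,z,proj(W,[p+Rt@[x,y,z]]).round(1))
a=cv2.resize(W["image"][190:300,210:420],(800,419),interpolation=cv2.INTER_CUBIC)
cv2.imwrite("pics/tips.png",a[:,:,::-1])
T=read_camera("top")
c=np.array([587.5,-19.1]);yaw=-.1853
R=np.array([[np.cos(yaw),-np.sin(yaw)],[np.sin(yaw),np.cos(yaw)]])
print((onz(T,(332.4,180.4),12)[:2]-c)@R)
E
```

```text
-23.5 -10 171 [[278.3 270.7]]
-23.5 -10 190 [[282.  255.5]]
-23.5 10 171 [[277.  239.7]]
-23.5 10 190 [[280.9 227.1]]
23.5 -10 171 [[357.6 270.7]]
23.5 -10 190 [[353.6 255.5]]
23.5 10 171 [[359.  239.7]]
23.5 10 190 [[354.7 227.1]]
[31.17074582 -1.54102419]
```

View pics/tips.png

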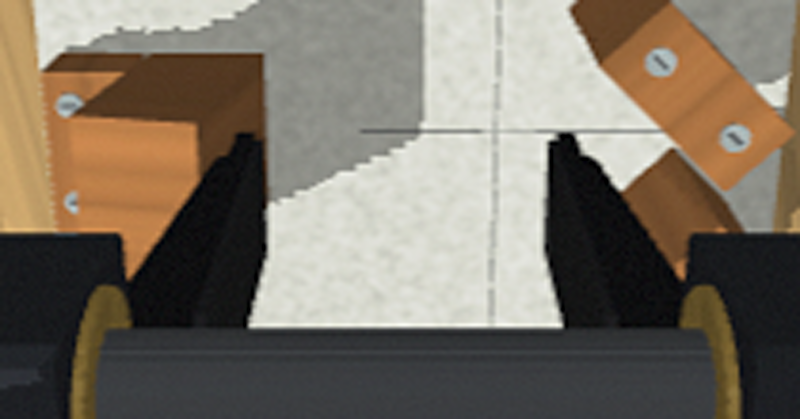

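Emit:
move_arm([
  [[0.227,0.779,-0.468],0.05,0],
  [[0.227,0.779,-0.468],0,0],
  [[0.227,0.779,-0.468],0,0],
  [[0.227,0.779,-0.468],0,0],
  [[0.227,0.779,-0.468],0,0],
  [[0.227,0.779,-0.468],0,0],
  [[0,0,-0.633],0,0],
  [[0,0,-0.633],0,0],
  [[0,0,-0.633],0,0],
  [[0,0,-0.633],0,0],
  [[0,0,-0.633],0,0],
  [[0,0,0],0,0],
  [[0,0,0],0,0],
])

```text
t: 4.55
eef_pos: [636.7, 190.0, 225.1]
tcp_rot: [-3.14, 0.001, 1.388]
ft_force: [-0.3, -0.1, 0.3]
opening: 0.503
grip_force: 0.0
```

Emit:
move_arm([
  [[-0.083,-0.307,0],0,0],
  [[-0.083,-0.307,0],0,0],
  [[-0.083,-0.307,0],0,0],
  [[-0.083,-0.307,0],0,0],
  [[-0.083,-0.307,0],0,0],
  [[-0.083,-0.307,0],0,0],
  [[-0.083,-0.307,0],0,0],
  [[-0.083,-0.307,0],0,0],
  [[-0.083,-0.307,0],0,0],
  [[0,0,0],0,0],
])

```text
t: 5.38
eef_pos: [613.8, 105.1, 225.3]
tcp_rot: [-3.14, 0.001, 1.387]
ft_force: [-0.2, 0.3, -0.3]
opening: 0.5
grip_force: 0.0
```

```bash
cat > st.py <<'E'
from h import *
c=np.array([587.5,-19.1]);yaw=-.1853
R=np.array([[np.cos(yaw),-np.sin(yaw)],[np.sin(yaw),np.cos(yaw)]])
def bd(p): return ((np.array(p)[:2]-c)@R).round(1)
def blank():
    for n in("top","wrist"):
        p=read_camera(n)
        for r in cut_out("blank_center",p)[:3]:
            m=r["region"]; rgb=p["image"][m].mean(0)
            if rgb[2]<130: print(n,np.round(r["at"]),round(r["confidence"],2),m.sum(),"approx bd",bd(onz(p,r["at"],87)))
    return p
if __name__=="__main__":
    s=env.state();print("tool bd",bd(s["eef_pos"]),s["ft_force"].round(1));W=blank()
E
python3 st.py
```

```text
tool bd [  3. 127.] [-0.2  0.3 -0.3]
top [318. 179.] 0.67 291 approx bd [11.9 40.4]
wrist [321. 305.] 0.9 5803 approx bd [  4.1 119.2]
```

```bash
python3 - <<'E'
from st import *
S=read_camera("scene");W=read_camera("wrist")
a=cv2.resize(S["image"][150:300,240:400],(426,400),interpolation=cv2.INTER_CUBIC)
cv2.imwrite("pics/both.png",np.hstack([a,cv2.resize(W["image"],(374,400))])[:,:,::-1])
t=np.linspace(0,6.28,9)
for x,y in((3,73),):
  ce=c+R@[x,y]; print(proj(S,[[ce[0],ce[1],87]]), proj(W,[[ce[0],ce[1],87]]))
for r in cut_out("blank_center",S)[:3]: print(r["at"],r["confidence"],r["region"].sum(),bd(onz(S,r["at"],87)))
E
```

```text
[[334.97931701 203.99848956]] [[317.87808512 381.69114308]]
[332.5, 209.1] 0.71 729 [12.3 50. ]
[371.7, 174.7] 0.67 686 [  6.6 273.7]
```

View pics/both.png

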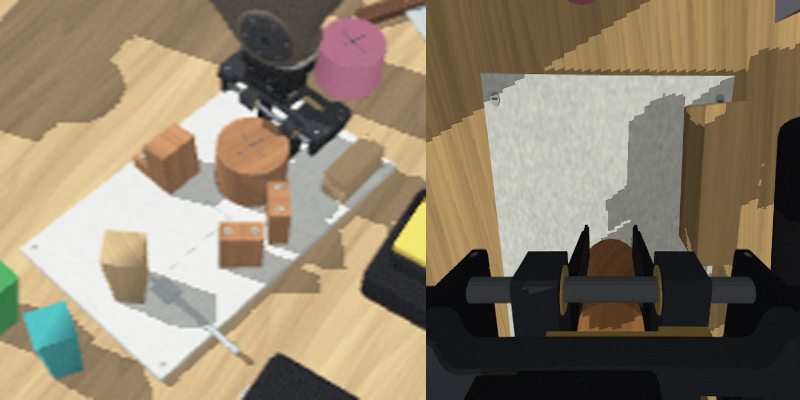

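The blank sits between both fingers as planned, with its cross near scene (336,205) against a predicted (335,204). I'll go on to the centreline.

Emit:
move_arm([
  [[-0.05,-0.266,0],0,0],
  [[-0.05,-0.266,0],0,0],
  [[-0.05,-0.266,0],0,0],
  [[-0.05,-0.266,0],0,0],
  [[-0.05,-0.266,0],0,0],
  [[-0.05,-0.266,0],0,0],
  [[-0.05,-0.266,0],0,0],
  [[-0.05,-0.266,0],0,0],
  [[-0.025,-0.133,0],0,0],
  [[-0.025,-0.133,0],0,0],
  [[0,0,0],0,0],
])

```text
t: 6.65
eef_pos: [600.8, 34.4, 225.6]
tcp_rot: [3.141, 0.0, 1.387]
ft_force: [0.2, 0.3, -0.3]
opening: 0.499
grip_force: 0.0
```

```bash
python3 st.py
```

```text
tool bd [ 3.2 55.1] [ 0.2  0.3 -0.3]
top [344. 184.] 0.44 181 approx bd [ 12.9 -38.1]
wrist [318. 304.] 0.65 5636 approx bd [ 2.9 47.1]
```

Emit:
move_arm([
  [[0.05,0.245,0],0,0],
  [[0.05,0.245,0],0,0],
  [[0,0,0.8],0,0],
  [[0,0,0.8],0,0],
  [[0,0,0.8],0,0],
  [[-0.09,-0.1,0],0.981,1],
  [[-0.09,-0.1,0],0.981,1],
  [[-0.09,-0.1,0],0.981,1],
  [[-0.09,-0.1,0],0.981,1],
  [[-0.09,-0.1,0],0.981,1],
  [[-0.09,-0.1,0],0.981,1],
  [[-0.09,-0.1,0],0.981,1],
  [[-0.09,-0.1,0],0.981,1],
  [[-0.09,-0.1,0],0.981,1],
  [[-0.09,-0.1,0],0.981,1],
  [[-0.09,-0.1,0],0.981,1],
  [[-0.09,-0.1,0],0.981,1],
  [[-0.09,-0.1,0],0.981,1],
  [[-0.09,-0.1,0],0.981,1],
  [[-0.09,-0.1,0],0.981,1],
])

```text
t: 8.52
eef_pos: [563.4, 5.7, 297.6]
tcp_rot: [3.141, 0.0, 2.57]
ft_force: [0.4, -1.2, -0.0]
opening: 1.0
grip_force: 0.0
```

Emit:
move_arm([
  [[-0.09,-0.1,0],0.981,1],
  [[-0.09,-0.1,0],0.981,1],
  [[-0.09,-0.1,0],0.981,1],
  [[-0.09,-0.1,0],0.981,1],
  [[-0.09,-0.1,0],0.981,1],
  [[0,0,0],0,1],
  [[0,0,0],0,1],
])

```text
t: 9.1
eef_pos: [550.0, -9.5, 297.6]
tcp_rot: [3.141, 0.0, 2.955]
ft_force: [-0.2, 0.5, -1.2]
opening: 1.006
grip_force: 0.0
```

```bash
python3 - <<'E'
from st import *
s=env.state();print("tool bd",bd(s["eef_pos"]),s["tcp_rot"],s["opening"])
T=read_camera("top")
S=read_camera("scene")
for n,p in(("top",T),("scene",S)):
    print("pred",n,proj(p,[np.r_[c+R@[3,1],87]]))
    for r in cut_out("blank_center",p)[:3]: print(r["at"],r["confidence"],r["region"].sum(),bd(onz(p,r["at"],87)))
a=cv2.resize(S["image"][170:290,250:370],(400,400),interpolation=cv2.INTER_CUBIC)
b=cv2.resize(T["image"][130:250,280:400],(400,400),interpolation=cv2.INTER_CUBIC)
cv2.imwrite("pics/both2.png",np.hstack([a,b])[:,:,::-1])
E
```

```text
tool bd [-38.6   2.5] [3.14146831e+00 1.48107504e-04 2.95548778e+00] 1.0062180762745312
pred top [[330.82645998 184.83073082]]
[225.8, 176.3] 0.83 983 [-36.4 309.7]
pred scene [[320.98957557 215.573094  ]]
[372.3, 174.6] 0.83 683 [  7.8 275.7]
[318.9, 222.0] 0.59 779 [ 17.  -23.9]
[317.5, 240.4] 0.23 5741 [ 66.4 -81.6]
```

View pics/both2.png

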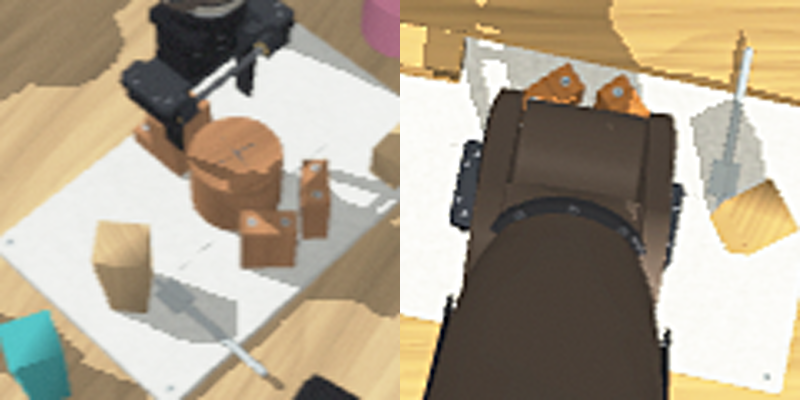

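Emit:
move_arm([
  [[-0.22,-0.02,0],0.01,0.684],
  [[0,0,0],0,0.684],
  [[0,0,0],0,0.684],
  [[0,0,-0.605],0,0.684],
  [[0,0,-0.605],0,0.684],
  [[0,0,-0.605],0,0.684],
  [[0,0,-0.605],0,0.684],
  [[0,0,0],0,0.684],
])

```text
t: 9.97
eef_pos: [542.8, -10.7, 222.4]
tcp_rot: [-3.142, -0.004, 2.958]
ft_force: [-0.6, -0.1, -0.9]
opening: 0.845
grip_force: 0.0
```

Emit:
move_arm([
  [[0.164,-0.031,0],0,0.684],
  [[0.164,-0.031,0],0,0.684],
  [[0.164,-0.031,0],0,0.684],
  [[0.164,-0.031,0],0,0.684],
  [[0.082,-0.015,0],0,0.684],
  [[0.082,-0.015,0],0,0.684],
  [[0.082,-0.015,0],0,0.684],
  [[0.082,-0.015,0],0,0.684],
])

```text
t: 10.63
eef_pos: [572.7, -16.2, 225.4]
tcp_rot: [3.142, -0.001, 2.958]
ft_force: [-6.2, 0.9, 5.5]
opening: 0.839
grip_force: 3.6
```

```bash
python3 - <<'E'
from st import *
s=env.state();print("tool bd",bd(s["eef_pos"]),s["tcp_rot"],s["opening"],s["ft_force"],s["moment"])
E
```

```text
tool bd [-15.1   0.2] [ 3.14152645e+00 -6.81297815e-04  2.95843481e+00] 0.8392313282228365 [-6.19696104  0.88623678  5.48417994] [0.16164701 0.8185131  0.01294059]
```

Emit:
move_arm([
  [[0,0,0],0,0.684],
  [[0,0,0],0,0.684],
])

```text
t: 10.8
eef_pos: [572.9, -16.2, 225.4]
tcp_rot: [3.141, 0.001, 2.958]
ft_force: [-2.8, 0.4, 3.9]
opening: 0.847
grip_force: 2.4
```

Emit:
move_arm([
  [[0.033,-0.006,0],0,0.684],
  [[0.033,-0.006,0],0,0.684],
])

```text
t: 10.97
eef_pos: [574.5, -16.5, 225.1]
tcp_rot: [3.142, -0.001, 2.958]
ft_force: [-6.3, 0.2, 5.8]
opening: 0.843
grip_force: 4.1
```

Emit:
move_arm([
  [[0.033,-0.006,0],0,0.684],
  [[0.033,-0.006,0],0,0.684],
])

```text
t: 11.13
eef_pos: [576.0, -16.8, 225.1]
tcp_rot: [3.142, -0.003, 2.958]
ft_force: [-11.1, 2.1, 10.8]
opening: 0.841
grip_force: 7.2
```

Emit:
move_arm([
  [[-0.164,0.031,0],0,0.684],
  [[-0.164,0.031,0],0,0.684],
  [[0,0,0],0,0.684],
])

```text
t: 11.38
eef_pos: [566.2, -14.9, 224.9]
tcp_rot: [3.142, -0.0, 2.958]
ft_force: [-0.5, 0.1, -0.6]
opening: 0.842
grip_force: 0.0
```

```bash
python3 - <<'E'
from st import *
S=read_camera("scene")
im=S["image"].copy()
k=5;x0,y0,x1,y1=265,175,365,275
a=cv2.resize(im[y0:y1,x0:x1],None,fx=k,fy=k,interpolation=cv2.INTER_CUBIC)
t=np.linspace(0,2*np.pi,60)
for (bx,by,col) in((30,0,(0,255,0)),(25,0,(255,0,0))):
    ce=c+R@[bx,by]
    q=proj(S,np.c_[ce[0]+50*np.cos(t),ce[1]+50*np.sin(t),0*t+87])
    print(bx,proj(S,[np.r_[ce,87]]))
    cv2.polylines(a,[(((q-[x0,y0]+.5)*k)).astype(np.int32)],True,col,1)
b=a
cv2.imwrite("pics/seat.png",b[:,:,::-1])
E
```

```text
30 [[326.39152178 220.11117934]]
25 [[325.34772277 219.29602763]]
```

View pics/seat.png

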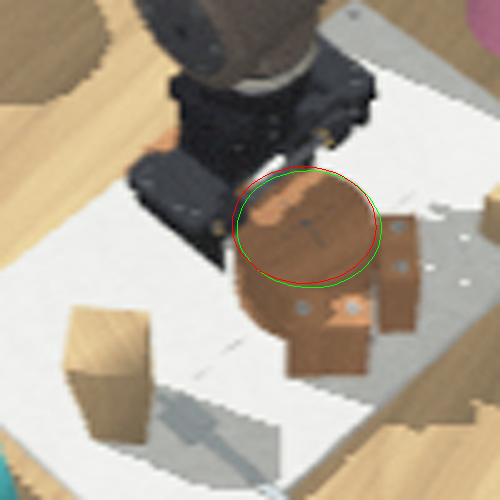

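Emit:
move_arm([
  [[0.164,-0.031,0],0,0.684],
  [[0.131,-0.025,0],0,0.684],
  [[0.033,-0.006,0],0,0.684],
  [[0,0,0],0,0.684],
])

```text
t: 11.77
eef_pos: [576.5, -16.7, 225.0]
tcp_rot: [3.141, -0.003, 2.959]
ft_force: [-8.4, 4.0, 7.7]
opening: 0.839
grip_force: 7.2
```

Emit:
move_arm([
  [[0.033,-0.006,0],0,0.684],
  [[0.033,-0.006,0],0,0.684],
  [[0,0,0],0,0.684],
])

```text
t: 12.02
eef_pos: [577.3, -16.7, 224.9]
tcp_rot: [3.141, -0.007, 2.959]
ft_force: [-16.1, 5.0, 12.9]
opening: 0.845
grip_force: 11.1
```

Emit:
move_arm([
  [[0.033,-0.006,0],0,0.684],
  [[0.033,-0.006,0],0,0.684],
  [[0,0,0],0,0.684],
])

```text
t: 12.27
eef_pos: [578.3, -16.8, 224.8]
tcp_rot: [3.141, -0.011, 2.958]
ft_force: [-25.1, 7.3, 17.8]
opening: 0.839
grip_force: 16.4
```

The blank is seated: the tip has stopped and the force has risen to 25 N, nearly straight along the axis. I'll retreat, lift, and look at the wedge.

Emit:
move_arm([
  [[-0.246,0.046,0],0,0.684],
  [[-0.246,0.046,0],0,0.684],
  [[-0.1,0.02,0],0,0.684],
  [[0,0,0.9],0,0.684],
  [[0,0,0.9],0,0.684],
  [[0,0,0.9],0,0.684],
  [[0,0,0.9],0,0.684],
  [[0.32,-0.8,0.29],0,0.684],
  [[0.32,-0.8,0.29],0,0.684],
  [[0.32,-0.8,0.29],0,0.684],
  [[0.32,-0.8,0.29],0,0.684],
  [[0.32,-0.8,0.29],0,0.684],
  [[0.32,-0.8,0.29],0,0.684],
  [[0.32,-0.8,0.29],0,0.684],
  [[0.32,-0.8,0.29],0,0.684],
  [[0,0,0],0,0.684],
  [[0,0,0],0,0.684],
])

```text
t: 13.68
eef_pos: [639.9, -207.5, 402.4]
tcp_rot: [-3.142, 0.001, 2.957]
ft_force: [-0.7, 0.0, 0.3]
opening: 0.842
grip_force: 0.0
```

```bash
cat > wf.py <<'E'
from st import *
from scipy.optimize import minimize
def verts(x,y,a):
    # wedge_mid xy; front face at +19, back at 19-38=-19 foot, 19-53=-34 head
    v=np.array([[19,s*25,z] for s in(-1,1) for z in(12,102)]+[[-19,s*25,12] for s in(-1,1)]+[[-34,s*25,102] for s in(-1,1)],float)
    v=v.astype(float);ca,sa=np.cos(a),np.sin(a)
    return np.c_[x+ca*v[:,0]-sa*v[:,1],y+sa*v[:,0]+ca*v[:,1],v[:,2]]
K=4
def sil(p,q):
    m=np.zeros((400,640),np.uint8);uv=proj(p,verts(*q)).astype(np.float32)
    h=cv2.convexHull(uv);cv2.fillConvexPoly(m,np.round(h*16).astype(np.int32),1,cv2.LINE_8,4);return m>0
def iou(p,m,q):
    s=sil(p,q);return (s&m).sum()/(s|m).sum()
if __name__=="__main__":
    ms=[]
    for n in("top","scene","wrist"):
        p=read_camera(n)
        if n=="wrist": save(p,"w2"); 
        for r in cut_out("wedge_mid",p):
            rgb=p["image"][r["region"]].mean(0); X=onz(p,r["at"],60)
            if rgb[0]>rgb[1] and np.hypot(X[0]-565,X[1]+190)<40:
                print(n,r["at"],r["confidence"],r["region"].sum(),X.round()); ms.append((p,r["region"])); break
    best={}
    for use in([0,1,2],[0,1],[2]):
        use=[i for i in use if i<len(ms)]
        f=lambda q:-sum(iou(*ms[i],q) for i in use)
        out=[]
        for a in np.arange(-np.pi,np.pi,np.pi/8):
            r=minimize(f,[565,-190,a],method="Nelder-Mead",options=dict(initial_simplex=[[565,-190,a],[580,-190,a],[565,-175,a],[565,-190,a+.25]],xatol=.2,fatol=1e-4))
            out.append((r.fun/len(use),r.x))
        out.sort(key=lambda o:o[0])
        print(use,[(round(o[0],3),o[1].round(2).tolist(),np.array(bd(o[1])).tolist()) for o in out[:5]])
E
python3 wf.py
```

```text
scene [288.4, 254.0] 0.51 245 [ 577. -196.   60.]
wrist [324.3, 111.9] 0.64 3145 [ 560. -182.   60.]
[0, 1] [(np.float64(-0.742), [568.21, -181.23, 0.49], [10.9, -162.9]), (np.float64(-0.742), [568.21, -181.35, 0.48], [10.9, -163.0]), (np.float64(-0.741), [568.05, -181.45, 0.48], [10.8, -163.2]), (np.float64(-0.741), [568.02, -181.32, 0.49], [10.7, -163.0]), (np.float64(-0.696), [565.87, -191.78, -1.06], [10.6, -173.7])]
[0, 1] [(np.float64(-0.742), [568.21, -181.23, 0.49], [10.9, -162.9]), (np.float64(-0.742), [568.21, -181.35, 0.48], [10.9, -163.0]), (np.float64(-0.741), [568.05, -181.45, 0.48], [10.8, -163.2]), (np.float64(-0.741), [568.02, -181.32, 0.49], [10.7, -163.0]), (np.float64(-0.696), [565.87, -191.78, -1.06], [10.6, -173.7])]
[] [(np.float64(nan), [565.0, -190.0, -3.14], [9.4, -172.1]), (np.float64(nan), [565.0, -190.0, -2.75], [9.4, -172.1]), (np.float64(nan), [565.0, -190.0, -2.36], [9.4, -172.1]), (np.float64(nan), [565.0, -190.0, -1.96], [9.4, -172.1]), (np.float64(nan), [565.0, -190.0, -1.57], [9.4, -172.1])]wf.py:30: RuntimeWarning: invalid value encountered in scalar divide
  out.append((r.fun/len(use),r.x))
```

View pics/w2.png

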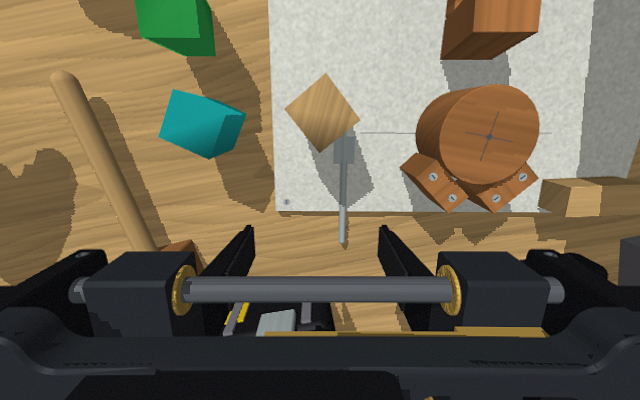

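The wrist view shows the blank seated against both cheeks, centre near (490,137). The wedge head is a diamond with corners (325,73), (360,118), (319,153) and (285,107). I'll take its pose from those corners. The scene view shows its overhang on the image left, so the front faces about +x+y, which agrees with the fitted yaw of about 0.49.

```bash
python3 - <<'E'
from wf import *
W=read_camera("wrist")
g=cv2.cvtColor(W["image"],cv2.COLOR_RGB2GRAY)
P=np.array([[325,73],[360,118],[319,153],[285,107]],float)
off=np.array([.8,1.9])
for o in(0*off,off):
    X=np.array([onz(W,q+o,102)[:2] for q in P]);h=X.mean(0)
    L=[np.linalg.norm(X[(i+1)%4]-X[i]).round(1) for i in range(4)]
    d=(X[1]-X[0]+X[2]-X[3]);a=np.arctan2(d[1],d[0]); e=(X[2]-X[1]+X[3]-X[0]); b=np.arctan2(e[1],e[0])
    print("head",h.round(1),bd(h),L,"yaw",a.round(3),"alt",b.round(3),"mid",(h+7.5*np.array([np.cos(a),np.sin(a)])).round(1))
for a in(.49,.49+np.pi,.49-np.pi/2,.49+np.pi/2):
    q=[*(h+7.5*np.array([np.cos(a),np.sin(a)])),a]; print(a,proj(W,verts(*q)).round(0).tolist())
print("nadir",proj(W,[np.r_[ray(W,(1,1))[0][:2],50]]))
m=cut_out("wedge_mid",W)[0]["region"]
from itertools import product
# scene hypotheses
S=read_camera("scene")
rs=[r for r in cut_out("wedge_mid",S) if S["image"][r["region"]].mean(0)[0]>S["image"][r["region"]].mean(0)[1]]
for r in rs[:2]: print(r["at"],r["region"].sum())
for a in(.49,.49+np.pi,.49-np.pi/2,.49+np.pi/2):
    print(a,[max(iou(S,r["region"],[*(h+[dx,dy]+7.5*np.array([np.cos(a),np.sin(a)])),a]) for dx in range(-6,7,3) for dy in range(-6,7,3)).round(3) for r in rs[:2]])
for n,z,uv in(("blankcross",87,(490,137)),):
    for o in(0*off,off): print(n,bd(onz(W,np.array(uv)+o,z)))
E
```

```text
head [ 561.4 -185. ] [   4.9 -167.9] [np.float64(51.4), np.float64(50.7), np.float64(53.3), np.float64(47.2)] yaw 0.49 alt -1.066 mid [ 568.  -181.5]
head [ 563.2 -184.6] [   6.6 -167.1] [np.float64(51.6), np.float64(50.8), np.float64(53.5), np.float64(47.3)] yaw 0.49 alt -1.065 mid [ 569.8 -181.1]
0.49 [[319.0, 145.0], [320.0, 154.0], [350.0, 119.0], [361.0, 121.0], [300.0, 121.0], [332.0, 94.0], [285.0, 110.0], [327.0, 74.0]]
3.6315926535897933 [[324.0, 84.0], [327.0, 74.0], [292.0, 111.0], [285.0, 110.0], [343.0, 110.0], [311.0, 135.0], [361.0, 121.0], [320.0, 154.0]]
-1.0807963267948966 [[292.0, 113.0], [284.0, 112.0], [317.0, 145.0], [318.0, 154.0], [316.0, 92.0], [341.0, 125.0], [329.0, 74.0], [362.0, 119.0]]
2.0607963267948968 [[350.0, 118.0], [362.0, 119.0], [326.0, 84.0], [329.0, 74.0], [326.0, 137.0], [301.0, 105.0], [318.0, 154.0], [284.0, 112.0]]
nadir [[315.79187711 114.11713215]]
[288.7, 256.3] 241
0.49 [np.float64(0.505)]
3.6315926535897933 [np.float64(0.484)]
-1.0807963267948966 [np.float64(0.489)]
2.0607963267948968 [np.float64(0.501)]
blankcross [27.5  1.7]
blankcross [29.3  2.8]
```

```bash
python3 - <<'E'
from wf import *
S=read_camera("scene");h=np.array([562.3,-184.8])
for a in(.49,.49+np.pi,.49-np.pi/2,.49+np.pi/2):
    q=[*(h+7.5*np.array([np.cos(a),np.sin(a)])),a]
    u=((proj(S,verts(*q))-[265,175]+.5)*5).round()
    print(round(a,2),"head",u[[1,3,6,7]].tolist(),"foot",u[[0,2,4,5]].tolist())
E
```

```text
0.49 head [[143.0, 377.0], [153.0, 313.0], [62.0, 370.0], [74.0, 307.0]] foot [[148.0, 447.0], [158.0, 385.0], [93.0, 442.0], [104.0, 380.0]]
3.63 head [[74.0, 307.0], [62.0, 370.0], [153.0, 313.0], [143.0, 377.0]] foot [[83.0, 378.0], [72.0, 440.0], [137.0, 383.0], [127.0, 445.0]]
-1.08 head [[64.0, 372.0], [140.0, 379.0], [76.0, 305.0], [151.0, 311.0]] foot [[74.0, 442.0], [146.0, 449.0], [82.0, 395.0], [153.0, 401.0]]
2.06 head [[151.0, 311.0], [76.0, 305.0], [140.0, 379.0], [64.0, 372.0]] foot [[156.0, 383.0], [85.0, 377.0], [149.0, 430.0], [77.0, 423.0]]
```

The observed foot corners, (90,435) and (148,443), match a front yaw of 0.49. I'll go above the wedge now.

Emit:
move_arm([
  [[-0.286,0.084,-0.3],0.935,1],
  [[-0.286,0.084,-0.3],0.935,1],
  [[-0.286,0.084,-0.3],0.935,1],
  [[-0.286,0.084,-0.3],0.935,1],
  [[-0.286,0.084,-0.3],0.935,1],
  [[-0.286,0.084,-0.3],0.935,1],
  [[-0.286,0.084,-0.3],0.935,1],
  [[-0.286,0.084,-0.3],0.935,1],
  [[-0.286,0.084,-0.3],0.935,1],
  [[0,0,0],0,1],
  [[0,0,0],0,1],
])

```text
t: 15.15
eef_pos: [562.6, -183.7, 321.7]
tcp_rot: [3.141, -0.0, -2.654]
ft_force: [0.2, -1.1, -0.4]
opening: 1.002
grip_force: 0.0
```

```bash
python3 - <<'E'
from st import *
s=env.state(); print(s["eef_pos"],s["tcp_rot"],s["joints"])
W=read_camera("wrist")
cv2.imwrite("pics/w3.png",W["image"][:,:,::-1])
for r in cut_out("wedge_mid",W)[:3]: print(np.round(r["at"]),r["confidence"],r["region"].sum(),W["image"][r["region"]].mean(0).round())
E
```

```text
[ 562.64705205 -183.65565045  321.7049578 ] [ 3.14123902e+00 -1.65767498e-04 -2.65397938e+00] [-4.27096451e-01  5.38386562e-01  1.72990223e+00  1.10046328e-04
  8.73685197e-01 -2.48557669e+00]
[314. 219.] 0.6 4889 [144. 117.  77.]
[246.  17.] 0.6 2805 [ 33. 112.  52.]
[176. 122.] 0.59 7821 [ 19. 120. 119.]
```

Emit:
move_arm([
  [[0,-0.03,-0.556],0,1],
  [[0,0,-0.556],0,1],
  [[0,0,-0.556],0,1],
  [[0,0,-0.556],0,1],
  [[0,0,0],0,1],
  [[0,0,0],0,-1],
  [[0,0,0],0,-1],
  [[0,0,0],0,-1],
  [[0,0,0],0,-1],
  [[0,0,0],0,-1],
  [[0,0,0],0,-1],
  [[0,0,0],0,-1],
])

```text
t: 16.25
eef_pos: [562.5, -184.5, 255.2]
tcp_rot: [-3.141, 0.0, -2.652]
ft_force: [-0.0, -0.5, 0.1]
opening: 0.564
grip_force: 0.0
```

Emit:
move_arm([
  [[0,0,0],0,-1],
  [[0,0,0],0,-1],
  [[0,0,0],0,-1],
  [[0,0,0],0,-1],
])

```text
t: 16.58
eef_pos: [562.6, -184.6, 255.0]
tcp_rot: [-3.141, 0.0, -2.652]
ft_force: [-0.6, 0.1, 3.3]
opening: 0.526
grip_force: 30.0
```

Emit:
move_arm([
  [[0,0,0.5],0,-1],
  [[0,0,0.9],0,-1],
  [[0,0,0.9],0,-1],
  [[0,0,0.9],0,-1],
  [[-0.089,0.649,0],-0.936,-1],
  [[-0.089,0.649,0],-0.936,-1],
  [[-0.089,0.649,0],-0.936,-1],
  [[-0.089,0.649,0],-0.936,-1],
  [[-0.089,0.649,0],-0.936,-1],
  [[-0.089,0.649,0],-0.936,-1],
  [[-0.089,0.649,0],-0.936,-1],
  [[-0.089,0.649,0],-0.936,-1],
  [[-0.089,0.649,0],-0.936,-1],
  [[0,0,0],0,-1],
  [[0,0,0],0,-1],
])

```text
t: 17.83
eef_pos: [538.4, -8.7, 350.7]
tcp_rot: [3.142, -0.0, 2.96]
ft_force: [-0.1, -0.0, -1.3]
opening: 0.525
grip_force: 30.0
```

```bash
cat > s.py <<'E'
from st import *
s=env.state();print("bd",bd(s["eef_pos"]),s["eef_pos"][2].round(1),s["tcp_rot"].round(3),"f_bd",(s["ft_force"][:2]@R).round(1),s["ft_force"][2].round(1),"m",s["moment"].round(2),s["opening"].round(3))
E
python3 s.py
```

```text
Traceback (most recent call last):
  File "s.py", line 2, in <module>
    s=env.state();print("bd",bd(s["eef_pos"]),s["eef_pos"][2].round(1),s["tcp_rot"].round(3),"f_bd",(s["ft_force"][:2]@R).round(1),s["ft_force"][2].round(1),"m",s["moment"].round(2),s["opening"].round(3))
                                                                                                                                                                                      ^^^^^^^^^^^^^^^^^^
AttributeError: 'float' object has no attribute 'round'
```

Emit:
move_arm([
  [[0.049,-0.033,0],-0.03,-1],
  [[0,0,-0.267],0,-1],
  [[0,0,-0.267],0,-1],
  [[0,0,-0.2],0,-1],
  [[0,0,-0.2],0,-1],
  [[0,0,-0.167],0,-1],
  [[0,0,0],0,-1],
])

```text
t: 18.42
eef_pos: [539.8, -10.4, 316.5]
tcp_rot: [3.142, -0.002, 2.955]
ft_force: [0.2, 0.2, -1.2]
opening: 0.521
grip_force: 30.0
```

```bash
sed -i 's/,s\["opening"\].round(3))/,s["opening"])/' s.py; python3 s.py; python3 - <<'E'
from st import *
S=read_camera("scene");T=read_camera("top")
a=cv2.resize(S["image"][165:265,265:365],(500,500),interpolation=cv2.INTER_CUBIC)
cv2.imwrite("pics/ins.png",a[:,:,::-1])
E
```

```text
bd [-48.5  -0.3] 316.5 [ 3.142e+00 -2.000e-03  2.955e+00] f_bd [0.1 0.2] -1.2 m [ 0.04  0.01 -0.01] 0.5205359031191993
```

View pics/ins.png

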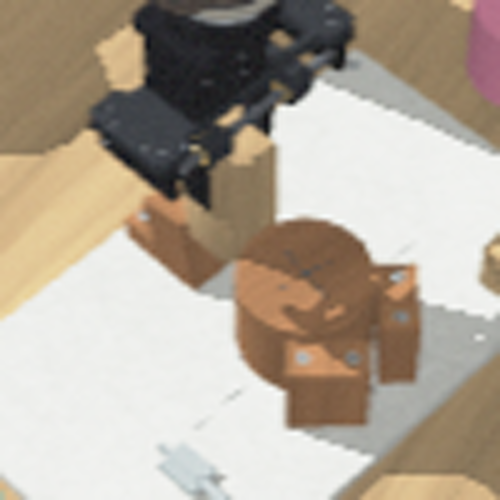

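The scene crop shows the wedge at (230,200) between the stop and the blank, clear of both, and there is no contact force. I'll lower it further.

Emit:
move_arm([
  [[0,0,-0.133],0,-1],
  [[0,0,-0.133],0,-1],
  [[0,0,-0.133],0,-1],
  [[0,0,-0.1],0,-1],
  [[0,0,0],0,-1],
])

```text
t: 18.93
eef_pos: [540.0, -10.3, 302.2]
tcp_rot: [3.142, -0.0, 2.955]
ft_force: [-0.2, -0.3, -2.2]
opening: 0.523
grip_force: 30.0
```

```bash
python3 s.py
```

```text
bd [-48.3  -0.1] 302.2 [ 3.142 -0.     2.955] f_bd [-0.1 -0.3] -2.2 m [ 0.06  0.17 -0.  ] 0.5227168812652895
```

Emit:
move_arm([
  [[0,0,-0.067],0,-1],
  [[0,0,-0.067],0,-1],
  [[0,0,0],0,-1],
])

```text
t: 19.18
eef_pos: [539.9, -10.3, 298.5]
tcp_rot: [3.142, -0.0, 2.955]
ft_force: [-1.1, 0.5, -2.9]
opening: 0.527
grip_force: 30.0
```

```bash
python3 s.py
```

```text
bd [-48.4  -0.1] 298.5 [ 3.142 -0.     2.955] f_bd [-1.2  0.3] -2.9 m [ 0.05  0.25 -0.02] 0.5273582630792046
```

Emit:
move_arm([
  [[0,0,-0.067],0,-1],
  [[0,0,-0.067],0,-1],
  [[0,0,0],0,-1],
])

```text
t: 19.43
eef_pos: [539.9, -10.2, 294.5]
tcp_rot: [3.142, -0.0, 2.955]
ft_force: [-1.8, -0.4, -1.3]
opening: 0.524
grip_force: 30.0
```

```bash
python3 s.py
```

```text
bd [-48.4  -0.1] 294.5 [ 3.142 -0.     2.955] f_bd [-1.7 -0.7] -1.3 m [0.1  0.27 0.01] 0.5241844749127761
```

Emit:
move_arm([
  [[0,0,-0.067],0,-1],
  [[0,0,-0.067],0,-1],
  [[0,0,0],0,-1],
])

```text
t: 19.68
eef_pos: [539.9, -10.3, 290.4]
tcp_rot: [3.142, -0.0, 2.955]
ft_force: [0.2, 0.6, -2.3]
opening: 0.525
grip_force: 30.0
```

```bash
python3 s.py
```

```text
bd [-48.4  -0.1] 290.4 [ 3.142 -0.     2.955] f_bd [0.1 0.6] -2.3 m [ 0.12  0.32 -0.  ] 0.5249490184401954
```

Emit:
move_arm([
  [[0,0,-0.067],0,-1],
  [[0,0,-0.067],0,-1],
  [[0,0,0],0,-1],
])

```text
t: 19.93
eef_pos: [539.9, -10.3, 286.4]
tcp_rot: [3.142, -0.0, 2.955]
ft_force: [-2.0, 0.7, -2.1]
opening: 0.527
grip_force: 30.0
```

```bash
python3 s.py
```

```text
bd [-48.4  -0.1] 286.4 [ 3.142 -0.     2.955] f_bd [-2.1  0.4] -2.1 m [0.11 0.35 0.  ] 0.5270346203620355
```

Emit:
move_arm([
  [[0,0,-0.067],0,-1],
  [[0,0,0],0,-1],
])

```text
t: 20.1
eef_pos: [540.0, -10.3, 284.5]
tcp_rot: [3.141, -0.0, 2.955]
ft_force: [-3.0, 0.5, -1.8]
opening: 0.526
grip_force: 30.0
```

```bash
python3 s.py
```

```text
bd [-48.4  -0.1] 284.5 [ 3.141 -0.     2.955] f_bd [-3.1 -0. ] -1.8 m [ 0.12  0.32 -0.03] 0.5256822108308066
```

Emit:
move_arm([
  [[0,0,-0.067],0,-1],
  [[0,0,-0.067],0,-1],
  [[0,0,0],0,-1],
])

```text
t: 20.35
eef_pos: [540.0, -10.2, 281.2]
tcp_rot: [3.141, 0.001, 2.955]
ft_force: [-3.3, 1.2, 6.4]
opening: 0.526
grip_force: 30.0
```

```bash
python3 s.py
```

```text
bd [-48.3  -0. ] 281.2 [3.141e+00 1.000e-03 2.955e+00] f_bd [-3.4  0.6] 6.4 m [ 0.38  0.68 -0.04] 0.5256666417816933
```

Emit:
move_arm([
  [[0,0,-0.067],0,-1],
  [[0,0,-0.033],0,-1],
  [[0,0,0],0,-1],
])

```text
t: 20.6
eef_pos: [540.1, -10.2, 279.4]
tcp_rot: [3.141, 0.002, 2.955]
ft_force: [-7.3, 1.9, 21.1]
opening: 0.524
grip_force: 30.0
```

```bash
python3 s.py
```

```text
bd [-48.3   0. ] 279.4 [3.141e+00 2.000e-03 2.955e+00] f_bd [-7.5  0.5] 21.1 m [ 0.67  1.36 -0.1 ] 0.5244094961232487
```

It jammed at about 21 N with the head near z 126, within the expected range. I'll release it, rise, shut the fingers, and press straight down on the head.

Emit:
move_arm([
  [[0,0,0],0,0.6],
  [[0,0,0],0,0.6],
  [[0,0,0],0,0.6],
  [[0,0,0],0,0.6],
  [[0,0,0],0,0.6],
  [[0,0,0.6],0,0.6],
  [[0,0,0.8],0,0.6],
  [[0,0,0.8],0,0.6],
  [[0,0,0],0,-1],
  [[0,0,0],0,-1],
  [[0,0,0],0,-1],
  [[0,0,0],0,-1],
  [[0,0,0],0,-1],
  [[0,0,0],0,-1],
  [[0,0,0],0,-1],
  [[0,0,0],0,-1],
  [[0,0,0],0,-1],
  [[0,0,0],0,-1],
  [[0,0,0],0,-1],
  [[0,0,0],0,-1],
])

```text
t: 22.27
eef_pos: [540.0, -10.3, 343.7]
tcp_rot: [3.141, 0.0, 2.955]
ft_force: [0.1, -0.1, 0.2]
opening: 0.028
grip_force: 0.0
```

Emit:
move_arm([
  [[0,0,0],0,-1],
  [[0,0,0],0,-1],
  [[0,0,0],0,-1],
  [[0,0,0],0,-1],
  [[0,0,-0.333],0,-1],
  [[0,0,-0.333],0,-1],
  [[0,0,0],0,-1],
])

```text
t: 22.85
eef_pos: [539.6, -10.2, 321.5]
tcp_rot: [-3.142, -0.003, 2.955]
ft_force: [-1.9, -0.1, -0.6]
opening: 0.004
grip_force: 0.0
```

```bash
python3 s.py
```

```text
bd [-48.7  -0.1] 321.5 [-3.142e+00 -3.000e-03  2.955e+00] f_bd [-1.9 -0.4] -0.6 m [ 0.02  0.01 -0.06] 0.0044849776905913795
```

Emit:
move_arm([
  [[0,0,-0.067],0,-1],
  [[0,0,-0.067],0,-1],
  [[0,0,0],0,-1],
])

```text
t: 23.1
eef_pos: [540.0, -10.3, 319.4]
tcp_rot: [3.142, -0.0, 2.955]
ft_force: [-0.4, 1.0, 0.3]
opening: 0.003
grip_force: 0.0
```

Emit:
move_arm([
  [[0,0,-0.067],0,-1],
  [[0,0,0],0,-1],
])

```text
t: 23.27
eef_pos: [540.0, -10.3, 317.6]
tcp_rot: [3.141, 0.0, 2.955]
ft_force: [0.6, 0.0, -0.5]
opening: 0.004
grip_force: 0.0
```

Emit:
move_arm([
  [[0,0,-0.033],0,-1],
  [[0,0,0],0,-1],
])

```text
t: 23.43
eef_pos: [540.0, -10.3, 316.9]
tcp_rot: [3.141, 0.0, 2.955]
ft_force: [-0.2, 1.1, 0.3]
opening: 0.005
grip_force: 0.5
```

Emit:
move_arm([
  [[0,0,-0.033],0,-1],
  [[0,0,0],0,-1],
])

```text
t: 23.6
eef_pos: [539.9, -10.3, 316.8]
tcp_rot: [3.141, 0.001, 2.955]
ft_force: [-4.5, -0.2, 12.9]
opening: 0.004
grip_force: 6.3
```

Emit:
move_arm([
  [[0,0,-0.033],0,-1],
  [[0,0,0],0,-1],
])

```text
t: 23.77
eef_pos: [539.9, -10.2, 316.4]
tcp_rot: [3.141, 0.002, 2.955]
ft_force: [-4.2, 1.3, 17.8]
opening: 0.002
grip_force: 9.1
```

Emit:
move_arm([
  [[0,0,-0.033],0,-1],
  [[0,0,0],0,-1],
])

```text
t: 23.93
eef_pos: [540.0, -10.2, 315.5]
tcp_rot: [3.141, 0.002, 2.955]
ft_force: [-5.0, 0.3, 18.1]
opening: 0.003
grip_force: 9.4
```

Emit:
move_arm([
  [[0,0,-0.033],0,-1],
  [[0,0,0],0,-1],
])

```text
t: 24.1
eef_pos: [540.0, -10.2, 314.7]
tcp_rot: [3.141, 0.003, 2.955]
ft_force: [-5.0, 1.0, 22.5]
opening: 0.001
grip_force: 10.7
```

Emit:
move_arm([
  [[0,0,-0.02],0,-1],
  [[0,0,0],0,-1],
])

```text
t: 24.27
eef_pos: [540.0, -10.2, 314.6]
tcp_rot: [3.141, 0.003, 2.955]
ft_force: [-6.8, 1.9, 27.7]
opening: 0.005
grip_force: 13.8
```

Emit:
move_arm([
  [[0,0,0],0,-1],
  [[0,0,0],0,-1],
  [[0,0,0],0,-1],
  [[0,0,0],0,-1],
])

```text
t: 24.6
eef_pos: [540.0, -10.2, 314.6]
tcp_rot: [3.141, 0.003, 2.955]
ft_force: [-5.9, 0.7, 27.8]
opening: 0.005
grip_force: 13.7
```

Emit:
move_arm([
  [[0,0,0.2],0,-1],
  [[0,0,0.6],0,-1],
  [[0,0,1],0,-1],
  [[0,0,1],0,-1],
  [[-0.3,0.9,0.2],0,-1],
  [[-0.3,0.9,0.2],0,-1],
  [[-0.3,0.9,0.2],0,-1],
  [[-0.3,0.9,0.2],0,-1],
  [[-0.3,0.9,0.2],0,-1],
  [[-0.3,0.9,0.2],0,-1],
  [[-0.3,0.9,0.2],0,-1],
  [[-0.3,0.9,0.2],0,-1],
  [[0,0,0],0,-1],
])

```text
t: 25.68
eef_pos: [466.6, 208.9, 445.4]
tcp_rot: [3.14, 0.001, 2.958]
ft_force: [0.2, -0.6, 0.5]
opening: 0.005
grip_force: 0.0
```

```bash
python3 - <<'E'
from wf import *
T=read_camera("top");S=read_camera("scene")
for n,p in(("top",T),("scene",S)):
    for th in("blank_center","wedge_mid"):
        for r in cut_out(th,p)[:4]:
            rgb=p["image"][r["region"]].mean(0)
            if rgb[0]>rgb[1]: print(n,th,np.round(r["at"]),round(r["confidence"],2),rgb.round(),bd(onz(p,r["at"],87 if th[0]=="b" else 124)))
    print("pred blank",proj(p,[np.r_[c+R@[30,0],87]]).round(1),"head",proj(p,[np.r_[c+R@[-46.5,0],124.5]]).round(1))
E
```

```text
top blank_center [333. 175.] 0.79 [189. 123.  65.] [33.7  1.6]
top blank_center [224. 171.] 0.67 [209. 118. 148.] [-23.4 319.5]
top wedge_mid [330. 199.] 0.52 [223. 185. 115.] [-44.  -4.]
pred blank [[333.  176.1]] head [[328.3 199.3]]
scene blank_center [323. 222.] 0.96 [160. 119.  88.] [ 28.9 -15.3]
scene blank_center [371. 173.] 0.93 [178. 114. 136.] [ -1.5 278.7]
scene wedge_mid [307. 209.] 0.79 [180. 154. 117.] [-32.2 -30.1]
scene wedge_mid [312. 238.] 0.5 [221. 218. 212.] [  61.7 -104.8]
pred blank [[326.4 220.1]] head [[310.6 201.3]]
```

The blank and the wedge are where predicted, and the wedge has stayed put with the robot clear. I'll hand it in.

```bash
python3 -c "
from cell import env
print(env.job_done())"
```

```text
the job is handed in; nothing more can be done
None
```

The job is handed in: the blank was seated in the V first, then the wedge was pressed in thin end down with about 28 N until it stopped; it was still in place once the arm had moved clear, at about 26 s of the 72 s allowed.

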